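Put the 100 mm furniture away and hang up the quoin wrench

ROBOT

A 7-joint arm with a two-finger parallel gripper is mounted at the origin on the work surface. World frame = base frame: x ahead of the robot, y to its left, z up, the work surface at z = 0. Lengths are in m, angles in rad, forces in N, time in s.
With the tool pointing down it reaches from about 0.4 to 0.85 m from the base axis. Payload 10.4 kg.
Tool frame: the origin (TCP) lies at the very end of the fingers, on their centre line; the grasp point (between the pads) lies 19 mm behind it (manip.grip_point_offset is the distance from the TCP to the grasp point, in m); z points along the fingers, y is the line along which they close (so a half turn about z gives the same grasp; the last joint's range is limited). The gripper opens to 85 mm and grips with 20 to 120 N. Pads are 22 mm wide; open, the fingers measure 114 mm over their backs; the gripper's body (76 mm by 85 mm) begins 54 mm behind the grasp point. The pads swing forward as they close: fully open they stand 13 mm farther back than shut.
Start: joints at [1.148, 0.332, -0.065, 1.46, 0.022, 1.35, -0.088], TCP at [0.243, -0.576, 0.231] pointing down, gripper open.
Joint ranges: [-2.6, 2.6], [-0.5, 2.12], [-1.47, 1.34], [0.16, 2.42], [-1.27, 4.41], [0.06, 2.06], [-2.6, 2.6]. Speed limits (rad/s): [2.22, 2.22, 2.79, 2.79, 3.14, 3.14, 3.14].

INTERFACE

Orientations are given as a unit quaternion [x, y, z, w].
In Python, from workcell import manip gives the robot as it stands. The module is installed in compiled form; this text tells all that it offers.
- The arm moves only by the tool step_arm, never from a script. Its argument "moves" is a list of rows, each a list of 7 numbers: the closure, from 0 (fully open) to 1 (shut), then the shift along the world's x, y, z in mm, then the turn, a rotation vector about the world's x, y, z in rad. In form: [[grip, tx, ty, tz, ax, ay, az], ...]. A call has 1 to 10 rows; each row is the pose to reach, as a shift and turn from the pose commanded when the call began; what a row does not reach only later rows make up. A row lasts 1/10 s, in which the tool goes at most 50 mm and 8.59 degrees, less where a joint would pass 70% of its speed; a pose out of reach is approached as far as the arm can. A call with a gripper value outside its range is refused whole. The fingers move at their own pace and stop on an object; "grip_force" is the grip in N (left out, the last holds). Time passes only in rows, so rows that repeat a pose let the fingers close. It gives the time, the measured TCP pose, the force, the opening and the grip force at its end, in the units of the state.
- manip.get_obs(): the state, without advancing time (a new reading comes with each control period).
- manip.camera(name): name is "side" or "top" or "wrist"; returns a dict with "image" (420x560x3 uint8, blue, green, red), "K" (3x3 intrinsics, pixels), "rvec" (rotation vector, rad) and "tvec" (3), from world to camera coordinates, as OpenCV has them; the wrist camera has in their place "mount" (4x4, takes a point from camera to tool coordinates, whose origin is the TCP and whose axes are the flange's). Camera axes: x right, y down, z forward; pixel columns grow to the right and rows downward; lengths in m; the calibration is good to about 2 mm. A picture is of the moment at which its call begins: read the wrist's pose just before it. There is no depth.
- manip.hand_in(): hands the job in; it is judged then, once.
The state is a dict: "clock": time; "joint_pos": joint angles; "joint_velocities": joint speeds; "tau": joint torques, N m; "position": TCP position; "ee_rot": TCP orientation; "ft_force": force on the tool from outside, world axes, zero at the start; "torque": the same for the moment, N m; "grip_width": opening from 0.0 (shut) to 1.0 (fully open); "grasp_force": force on a finger pad.
Only numpy, scipy, OpenCV 4.12 (cv2) and the standard library are available. Lean on these libraries where they do the work, as an engineer would, in place of code of your own. Each camera call takes 0.05 s, during which the arm holds its last target. There are 200 camera calls.

TASK

The forme has been unlocked, so clear the stone: slide the furniture case's cover fully open, pick out every 100 mm bar from the loose wooden furniture and lay them in the case's bay, lengthwise front to back, flat on the floor side by side, then slide the cover fully shut. Hang the quoin wrench by its ring on the free peg of the tool board, at whatever point suits you. The shorter and longer bars are wanted for the next job: leave them where they lie, and do not upset the cup or the ink tin.

Things in the scene. Friction and masses are not known exactly. Their poses are not given: they have to be found in the camera images.
- bar_a: A wooden spacing bar (printer's furniture), plain pale wood, 100 mm long, 22 x 22 mm square section. Origin at its centre, x along its length. One of the 100 mm bars (three to five of these five are on the table in a given start; an absent one reads None from the start).
- bar_b: A wooden spacing bar (printer's furniture), plain pale wood, 100 mm long, 22 x 22 mm square section. Origin at its centre, x along its length. One of the 100 mm bars (three to five of these five are on the table in a given start; an absent one reads None from the start).
- bar_c: A wooden spacing bar (printer's furniture), plain pale wood, 100 mm long, 22 x 22 mm square section. Origin at its centre, x along its length. One of the 100 mm bars (three to five of these five are on the table in a given start; an absent one reads None from the start).
- bar_d: A wooden spacing bar (printer's furniture), plain pale wood, 100 mm long, 22 x 22 mm square section. Origin at its centre, x along its length. One of the 100 mm bars (three to five of these five are on the table in a given start; an absent one reads None from the start).
- bar_e: A wooden spacing bar (printer's furniture), plain pale wood, 100 mm long, 22 x 22 mm square section. Origin at its centre, x along its length. One of the 100 mm bars (three to five of these five are on the table in a given start; an absent one reads None from the start).
- short_a: A wooden spacing bar (printer's furniture), plain pale wood, 80 mm long, 22 x 22 mm square section. Origin at its centre, x along its length. Not wanted: stays where it lies.
- short_b: A wooden spacing bar (printer's furniture), plain pale wood, 80 mm long, 22 x 22 mm square section. Origin at its centre, x along its length. Not wanted: stays where it lies.
- long_a: A wooden spacing bar (printer's furniture), plain pale wood, 120 mm long, 22 x 22 mm square section. Origin at its centre, x along its length. Not wanted: stays where it lies.
- long_b: A wooden spacing bar (printer's furniture), plain pale wood, 120 mm long, 22 x 22 mm square section. Origin at its centre, x along its length. Not wanted: stays where it lies.
- case: Furniture case: dark wooden box fixed to the table, 290 (x) x 268 (y) mm, 61 mm high to the top of its aluminium tracks. Origin at the centre of its underside; x points from its front (robot side) to its back, z up. Front half: an open-topped bay. Back half: closed by a fixed top. A cover closes the bay and slides back over the fixed top.
- bay_floor (a point): Centre of the bay's floor, 78 mm in front of the case's origin, 10 mm above the table; axes as the case's. The bay is 118 (x) by 246 (y) mm inside; its walls are 8 mm thick, rim 46 mm above the table at the front and 61 mm at the sides (tracks). It takes up to five 100 mm bars side by side, lengthwise along x.
- cover (a joint): The case's sliding cover, a wooden panel 134 (x) x 244 (y) x 8 mm running along the case's x, top 56 mm above the table: 0 = fully shut over the bay, 0.130 m = fully open (pushed to the back). Slides with about 2 N of friction and stays where it is left; it starts up to 30 mm ajar.
- cover_grip (a point): Point on the cover's pull, an upright steel block 16 mm thick (case x) and 80 mm wide (case y), standing 30 mm above the cover near its front edge; this point is on its centre line, 7 mm below its top, 78 mm above the table. It moves with the cover and can be gripped from above across its thickness.
- wrench: Quoin wrench, flat steel, 185 mm long, 10 mm thick, 0.24 kg, lying flat on the table. Origin mid-thickness in the middle of its shank (20 mm wide, 94 mm long); x along the shank towards its ring end, z across its thickness. Balances near the origin. The other end is an open jaw 38 mm wide, ending 89 mm from the origin.
- eye (a point): Centre of the hole in the wrench's ring end, 70 mm from the wrench's origin along its x: hole 32 mm across, ring 52 mm outside; hole axis along the wrench's z.
- board: Tool board: upright plywood panel 250 mm wide, from 110 to 300 mm above the table, fixed on two uprights. Origin on the table below the middle of the panel's front face (x = 0); x points into the panel, away from the robot, y along it, z up. Three steel pegs stand out of the face at y = -85, 0, 85 mm; the outer two carry an ink knife and a roller, fixed, within 30 mm of the face.
- peg_root (a point): Where the free middle peg leaves the panel's face, 200 mm above the table. The peg is 10 mm thick and 75 mm long, rising at 55 degrees above level towards the front, so that what hangs on it slides back to the panel.
- peg_tip (a point): Rounded tip of the free peg: 43 mm in front of the face and 261 mm above the table.
- cup: A white plastic cup, 85 mm high, 72 mm across, standing loose. Origin at the centre of its underside.
- tin: A flat ink tin, 72 mm across, 40 mm high, standing loose. Origin at the centre of its underside.

How it is judged:
By the outcome, as a careful person would: the job done as asked, in the order asked, and still so for the second after the job is handed in, with the robot touching nothing.
Of bar_a, bar_b, bar_c, bar_d, bar_e only 3 to 5 are there at a start; the rules pass over those that are not, and their reading is None.
At some moment in a run one of bar_a, bar_b, bar_c, bar_d, bar_e may be knocked a few centimetres aside while the robot is not near it.
Once in a run the grip may slacken for a moment while it holds something.
It also fails if it takes over 210 s, if anything falls off the work surface, if the arm or the gripper's body presses on something with over 40 N, if the wrist force passes 120 N, or if a joint passes its speed limit or range.

## Working session

There is one attempt and no reset: what is moved stays moved. The work goes in short steps, Python scripts to look and compute and a tool call to move; the robot and the scene stay as the last step left them, time stands still between calls to the robot, and variables do not carry over. Pictures are saved under pics/ and viewed, at most 18 in all, crops included, and the job is handed in when it is done.

Besides the shell and the picture viewer there is one more tool, called as name(argument=value, ...) on one line, values as JSON. step_arm: Moves the arm, as the interface text tells. Its arguments: {"type":"object","properties":{"moves":{"type":"array","items":{"type":"array","items":{"type":"number"}}},"grip_force":{"type":"number"}},"required":["moves"]}

```bash
mkdir -p pics; python3 - <<'E'
from workcell import manip
import cv2
o=manip.get_obs(); print({k:o[k] for k in('clock','position','ee_rot','grip_width','ft_force')}, manip.grip_point_offset)
for n in('top','side'):
    c=manip.camera(n); cv2.imwrite(f'pics/{n}0.png',c['image']); print(n,c['K'],c['rvec'],c['tvec'])
c=manip.camera('wrist'); print(c['mount'],c['K'])
E
```

```text
{'clock': 0.0, 'position': array([ 0.24311754, -0.57536987,  0.23053149]), 'ee_rot': array([ 9.80079598e-01,  1.98603863e-01, -1.70942408e-04, -6.76453108e-04]), 'grip_width': 0.9980910786351186, 'ft_force': array([-0.72986621, -0.8421408 ,  0.30924082])} 0.0187
top [[415.76391971   0.         279.64568951]
 [  0.         415.76391971 209.41045391]
 [  0.           0.           1.        ]] [ 2.16965382 -2.12033342  0.23614673] [0.00326693 0.58582781 1.03926612]
side [[497.75859462   0.         280.91848832]
 [  0.         497.75859462 211.42775029]
 [  0.           0.           1.        ]] [ 0.63908221 -2.47637303  1.3954076 ] [0.52040459 0.28513787 1.15714578]
[[-4.66765286e-04 -9.47720289e-01 -3.19101921e-01  8.15500307e-02]
 [ 9.99999182e-01 -8.22463008e-04  9.79937618e-04  1.03322280e-03]
 [-1.19115629e-03 -3.19101202e-01  9.47719897e-01 -1.42061863e-01]
 [ 0.00000000e+00  0.00000000e+00  0.00000000e+00  1.00000000e+00]] [[309.39933004   0.         279.23774346]
 [  0.         309.39933004 209.0316972 ]
 [  0.           0.           1.        ]]
```

View pics/top0.png

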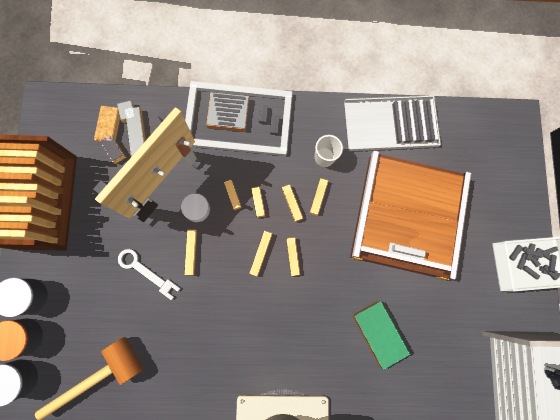

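View pics/side0.png

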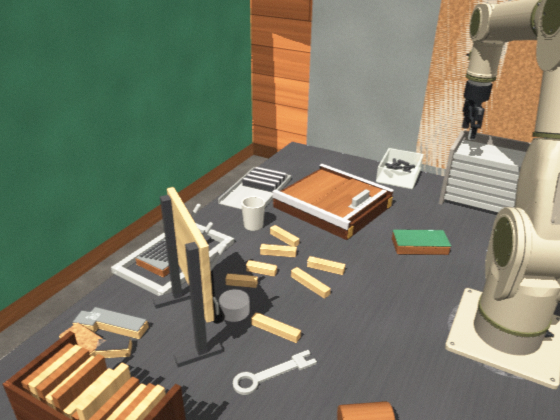

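The top view shows seven bars: centres (232,194), (258,202), (292,203), (319,197), (191,252), (261,254) and (294,257). It also shows the wrench at (148,275), with its ring at (127,259). The board is at (147,163), the tin at (195,208), the cup at (328,151) and the case at (415,216), with its pull at (407,252).

```bash
cat > h.py <<'E'
import numpy as np, cv2
from scipy.optimize import minimize
from scipy.spatial.transform import Rotation as R
def load():
    K=np.array([[415.76391971,0,279.64568951],[0,415.76391971,209.41045391],[0,0,1]])
    return K,np.array([2.16965382,-2.12033342,0.23614673]),np.array([0.00326693,0.58582781,1.03926612])
TOP=load()
SIDE=(np.array([[497.75859462,0,280.91848832],[0,497.75859462,211.42775029],[0,0,1]]),np.array([0.63908221,-2.47637303,1.3954076]),np.array([0.52040459,0.28513787,1.15714578]))
def wristcam(o,mount,K):
    T=np.eye(4);T[:3,:3]=R.from_quat(o['ee_rot']).as_matrix();T[:3,3]=o['position']
    C=np.linalg.inv(T@mount); return K,cv2.Rodrigues(C[:3,:3])[0].ravel(),C[:3,3]
def proj(cam,P): return cv2.projectPoints(np.asarray(P,float).reshape(-1,3),cam[1],cam[2],cam[0],None)[0][:,0]
def unproj(cam,uv,z):
    K,r,t=cam; Rm=cv2.Rodrigues(np.asarray(r))[0]; uv=np.atleast_2d(uv).astype(float)
    d=(np.linalg.inv(K)@np.c_[uv,np.ones(len(uv))].T).T@Rm; c=-Rm.T@t
    return c+d*((z-c[2])/d[:,2])[:,None]
def box(x,y,a,L,w=.022,z0=0,h=.022):
    p=np.array([[i*L/2,j*w/2] for i in(-1,1) for j in(-1,1)])
    p=p@np.array([[np.cos(a),np.sin(a)],[-np.sin(a),np.cos(a)]])+[x,y]
    return np.r_[np.c_[p,np.full(4,z0)],np.c_[p,np.full(4,z0+h)]]
def barmask(img):
    hsv=cv2.cvtColor(img,cv2.COLOR_BGR2HSV)
    return ((hsv[...,0]>10)&(hsv[...,0]<35)&(hsv[...,1]>70)&(hsv[...,2]>55)).astype(np.uint8)
def fitbar(cam,mask,L0=None):
    """mask: single-component mask; fits x,y,a,L of a bar silhouette"""
    ys,xs=np.nonzero(mask); g=unproj(cam,np.c_[xs,ys],.011)[:,:2]
    c=g.mean(0); u=np.linalg.svd(g-c,full_matrices=0)[2][0]
    x0,y0,x1,y1=xs.min()-6,ys.min()-6,xs.max()+7,ys.max()+7
    sub=np.zeros((y1-y0,x1-x0)); sub[6:-6,6:-6]=mask[y0+6:y1-6,x0+6:x1-6]; S=8
    def cost(p):
        h=cv2.convexHull(proj(cam,box(p[0],p[1],p[2],p[3])).astype(np.float32))
        m=np.zeros((sub.shape[0]*S,sub.shape[1]*S),np.uint8)
        cv2.fillPoly(m,[np.round((h-[x0,y0]+.5)*S-.5).astype(np.int32)],1)
        return np.abs(cv2.resize(m.astype(np.float32),sub.shape[::-1],interpolation=cv2.INTER_AREA)-sub).sum()
    s=np.array([*c,np.arctan2(u[1],u[0]),.1])
    r=minimize(cost,s,method='Nelder-Mead',options=dict(initial_simplex=np.vstack([s]+[s+d for d in np.diag([.008,.008,.15,.02])]),maxiter=400))
    return r.x,r.fun,mask.sum()
def bars(cam,img,roi,amin):
    m=barmask(img); k=np.zeros_like(m); x0,y0,x1,y1=roi; k[y0:y1,x0:x1]=m[y0:y1,x0:x1]
    n,l,s,c=cv2.connectedComponentsWithStats(k,connectivity=4)
    return [(c[i].round(),*fitbar(cam,(l==i).astype(np.uint8))) for i in range(1,n) if s[i,4]>amin]
E
python3 - <<'E'
from h import *
np.set_printoptions(precision=3,suppress=True)
im=cv2.imread('pics/top0.png')
for b in bars(TOP,im,(180,170,345,290),60): print(*b)
a=cv2.resize(im[90:305,85:245],None,fx=2.5,fy=2.5,interpolation=cv2.INTER_CUBIC)
b=cv2.resize(im[140:290,345:485],None,fx=2.8,fy=2.8,interpolation=cv2.INTER_CUBIC)
o=np.zeros((538,800,3),np.uint8);o[:a.shape[0],:a.shape[1]]=a;o[:b.shape[0],405:405+b.shape[1]]=b[:, :395]
cv2.imwrite('pics/crop0.png',o)
E
```

```text
[319. 197.] [ 0.632 -0.092  2.863  0.1  ] 31.65625 348
[232. 194.] [ 0.632  0.146 -2.763  0.081] 26.5625 276
[292. 203.] [ 0.613 -0.019 -2.764  0.1  ] 36.53125 376
[258. 202.] [ 0.613  0.075 -2.905  0.082] 30.25 286
[190. 252.] [0.473 0.25  3.14  0.12 ] 30.0625 463
[260. 253.] [0.473 0.064 2.824 0.12 ] 45.546875 424
[293. 256.] [ 0.467 -0.022 -2.998  0.101] 31.65625 372
```

View pics/crop0.png

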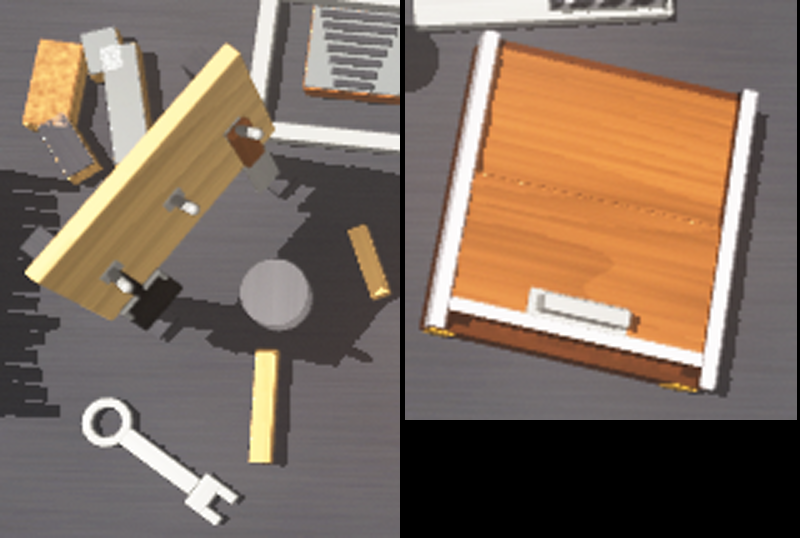

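The crop shows the case tracks, the pull, the three pegs (the middle tip is at crop (188,208)) and the wrench clearly. Two bars fit 80 mm, two fit 120 mm and three fit 100 mm.

```bash
python3 - <<'E'
from h import *
np.set_printoptions(precision=4,suppress=True)
L=lambda p:np.array(p)/2.5+[85,90]-.3
C=lambda p:(np.array(p)-[405,0])/2.8+[345,140]-.3
t=unproj(TOP,C([[493,34],[437,325],[750,92],[709,386]]),.061);print('tracks Lback Lfront Rback Rfront\n',t[:,:2])
for a,b in((0,1),(2,3)): d=t[a]-t[b];print(np.degrees(np.arctan2(d[1],d[0])),np.hypot(*d[:2]))
d=t[1]-t[3];print('front ang',np.degrees(np.arctan2(d[1],d[0]))-90,np.hypot(*d[:2])); d=t[0]-t[2];print(np.degrees(np.arctan2(d[1],d[0]))-90,np.hypot(*d[:2])); print('ctr',t.mean(0))
print('pull top ends',unproj(TOP,C([[540,296],[632,317]]),.085))
print('tips',unproj(TOP,L([[253,132],[188,207],[125,286]]),.261))
print('top edge',unproj(TOP,L([[240,52],[43,283]]),.300),'bot',unproj(TOP,L([[273,130],[110,319]]),.110))
w=unproj(TOP,L([[107,422],[124,438],[198,492]]),.010);print('ring',w)
print('cup',unproj(TOP,[[328,145]],.085),'tin',unproj(TOP,L([[274,294]]),.04))
E
```

```text
tracks Lback Lfront Rback Rfront
 [[ 0.749  -0.2405]
 [ 0.4681 -0.1822]
 [ 0.6988 -0.4897]
 [ 0.4178 -0.4336]]
-11.729504703579476 0.2868536683467335
-11.288927710157134 0.28660258058414245
front ang -11.320583303017528 0.25640605059293836
-11.375540659473799 0.2542005568689933
ctr [ 0.5834 -0.3365  0.061 ]
pull top ends [[ 0.4946 -0.2712  0.085 ]
 [ 0.4775 -0.355   0.085 ]]
tips [[0.6889 0.23   0.261 ]
 [0.6205 0.2808 0.261 ]
 [0.5508 0.328  0.261 ]]
top edge [[0.745  0.2371 0.3   ]
 [0.5442 0.3804 0.3   ]] bot [[0.7439 0.2401 0.11  ]
 [0.5457 0.387  0.11  ]]
ring [[0.4513 0.4134 0.01  ]
 [0.435  0.3944 0.01  ]
 [0.3807 0.3136 0.01  ]]
cup [[ 0.7555 -0.1061  0.085 ]] tin [[0.5875 0.2415 0.04  ]]
```

step_arm(moves=[[0, 243, 262, -80, 0, 0, 0.972], [0, 243, 262, -80, 0, 0, 0.972], [0, 243, 262, -80, 0, 0, 0.972], [0, 243, 262, -80, 0, 0, 0.972], [0, 243, 262, -80, 0, 0, 0.972], [0, 243, 262, -80, 0, 0, 0.972], [0, 243, 262, -80, 0, 0, 0.972], [0, 243, 262, -80, 0, 0, 0.972], [0, 243, 262, -80, 0, 0, 0.972], [0, 243, 262, -80, 0, 0, 0.972]])

```text
clock: 1.15
position: [0.4858, -0.3142, 0.1512]
ee_rot: [0.774, 0.633, -0.0, -0.0]
ft_force: [-0.2, -1.3, 0.9]
grip_width: 1.0
grasp_force: 0.0
```

```bash
cat >> h.py <<'E'
def snap(name,fn=None):
    from workcell import manip
    o=manip.get_obs(); c=manip.camera(name)
    if fn: cv2.imwrite('pics/'+fn,c['image'])
    cam=wristcam(o,c['mount'],c['K']) if name=='wrist' else (c['K'],c['rvec'],c['tvec'])
    return o,cam,c['image']
def st(o):
    m=R.from_quat(o['ee_rot']).as_matrix()
    print('t%.2f'%o['clock'],'pos',np.round(o['position'],4),'yaw %.2f'%np.degrees(np.arctan2(m[1,0],m[0,0])),'down',np.round(m[:,2],3),'w %.3f gf %.1f'%(o['grip_width'],o['grasp_force']),'F',np.round(o['ft_force'],1))
E
python3 - <<'E'
from h import *
o,cam,im=snap('wrist','w1.png');st(o)
print(proj(cam,[[.486,-.313,.085],[.4946,-.2712,.085],[.4775,-.355,.085]]))
E
```

```text
t1.15 pos [ 0.4858 -0.3142  0.1512] yaw 78.58 down [-0.001 -0.    -1.   ] w 1.000 gf 0.0 F [-0.2 -1.3  0.9]
[[278.8681196  221.30889076]
 [279.04167569 162.28306208]
 [278.89492386 273.71618842]]
```

View pics/w1.png

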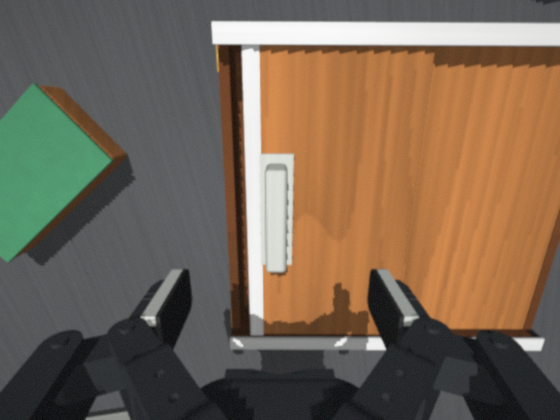

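The pull spans columns 267–286 and lies level between the fingers, so I'll descend and grip it.

step_arm(moves=[[0, 0, 0, -45, 0, 0, 0], [0, 0, 0, -80, 0, 0, 0], [0, 0, 0, -87, 0, 0, 0], [0.5, 0, 0, -87, 0, 0, 0], [0.9, 0, 0, -87, 0, 0, 0], [1, 0, 0, -87, 0, 0, 0], [1, 0, 0, -87, 0, 0, 0], [1, 0, 0, -87, 0, 0, 0]], grip_force=50)

```text
clock: 2.0
position: [0.4867, -0.3141, 0.0655]
ee_rot: [0.774, 0.633, 0.0, 0.001]
ft_force: [-1.9, 0.5, 3.3]
grip_width: 0.18
grasp_force: 48.8
```

step_arm(moves=[[1, 9.8, -2, 0, 0, 0, 0], [1, 21.6, -4.4, 0, 0, 0, 0], [1, 33.3, -6.7, 0, 0, 0, 0], [1, 45.1, -9.1, 0, 0, 0, 0], [1, 56.8, -11.5, 0, 0, 0, 0], [1, 68.6, -13.9, 0, 0, 0, 0], [1, 78.4, -15.8, 0, 0, 0, 0], [1, 88.2, -17.8, 0, 0, 0, 0], [1, 98, -19.8, 0, 0, 0, 0], [1, 98, -19.8, 0, 0, 0, 0]])

```text
clock: 3.0
position: [0.5858, -0.3345, 0.0655]
ee_rot: [0.774, 0.633, 0.0, 0.001]
ft_force: [2.1, -2.0, 5.5]
grip_width: 0.169
grasp_force: 49.9
```

step_arm(moves=[[1, 4.9, -1, 0, 0, 0, 0], [1, 8.8, -1.8, 0, 0, 0, 0], [1, 8.8, -1.8, 0, 0, 0, 0]])

```text
clock: 3.3
position: [0.5923, -0.3359, 0.0655]
ee_rot: [0.774, 0.633, -0.001, -0.0]
ft_force: [-7.1, 0.3, 9.9]
grip_width: 0.172
grasp_force: 50.7
```

step_arm(moves=[[1, 3.9, -0.8, 0, 0, 0, 0], [1, 3.9, -0.8, 0, 0, 0, 0]])

```text
clock: 3.5
position: [0.5924, -0.3359, 0.0654]
ee_rot: [0.774, 0.633, -0.003, -0.004]
ft_force: [-26.8, 7.8, 24.8]
grip_width: 0.175
grasp_force: 52.9
```

step_arm(moves=[[1, -4, 0.8, 0, 0, 0, 0], [0, -4, 0.8, 0, 0, 0, 0], [0, -4, 0.8, 0, 0, 0, 0], [0, -4, 0.8, 45, 0, 0, 0], [0, -4, 0.8, 90, 0, 0, -0.12], [0, -20, 50, 130, 0, 0, -0.26]])

```text
clock: 4.1
position: [0.5809, -0.3022, 0.1873]
ee_rot: [0.852, 0.523, 0.0, 0.002]
ft_force: [1.0, -0.1, -0.3]
grip_width: 0.992
grasp_force: 0.0
```

step_arm(moves=[[0, -48, 247, 5, 0, 0, -0.97], [0, -48, 247, 5, 0, 0, -0.97], [0, -48, 247, 5, 0, 0, -0.97], [0, -48, 247, 5, 0, 0, -0.97], [0, -48, 247, 5, 0, 0, -0.97], [0, -48, 247, 5, 0, 0, -0.97], [0, -48, 247, 5, 0, 0, -0.97], [0, -48, 247, 5, 0, 0, -0.97]])

```text
clock: 4.9
position: [0.5327, -0.05, 0.1899]
ee_rot: [0.997, 0.071, -0.0, 0.0]
ft_force: [-0.6, -0.0, -0.6]
grip_width: 1.0
grasp_force: 0.0
```

```bash
cat > look.py <<'E'
from h import *
import sys
np.set_printoptions(precision=4,suppress=True)
o,cam,im=snap('wrist',sys.argv[1]);st(o)
for b in bars(cam,im,(0,0,560,300),500):
    if b[2]<.35*b[3]: print(*b)
o,cam,im=snap('top','t_'+sys.argv[1])
for b in bars(cam,im,(180,170,345,290),60): print('T',*b)
E
python3 look.py w2.png
```

```text
t4.90 pos [ 0.5327 -0.05    0.1899] yaw 8.13 down [-0. -0. -1.] w 1.000 gf 0.0 F [-0.6 -0.  -0.6]
[85. 53.] [ 0.6359  0.1469 -2.7689  0.0909] 428.609375 3477
[336.  90.] [ 0.6316 -0.0912  2.8564  0.1003] 87.9375 3019
[160.  86.] [ 0.6166  0.0762 -2.9248  0.09  ] 299.578125 2845
[256. 100.] [ 0.6119 -0.0181 -2.7553  0.1004] 95.015625 2775
[169. 222.] [0.4725 0.0641 2.8339 0.1187] 75.328125 2567
[245. 238.] [ 0.466  -0.022  -2.9989  0.0986] 50.59375 1944
T [305. 190.] [ 0.6542 -0.056  -3.1429  0.0899] 140.09375 222
T [232. 194.] [ 0.6318  0.1456 -2.7631  0.0812] 26.5625 276
T [290. 199.] [ 0.6235 -0.0138 -2.7575  0.0774] 34.828125 291
T [258. 202.] [ 0.6131  0.0752 -2.9155  0.0822] 29.15625 285
T [190. 252.] [0.473  0.2498 3.1408 0.1202] 29.734375 464
T [261. 253.] [0.4729 0.0637 2.8227 0.12  ] 45.046875 426
T [293. 256.] [ 0.467  -0.0224 -2.9989  0.1015] 31.859375 373
```

View pics/w2.png

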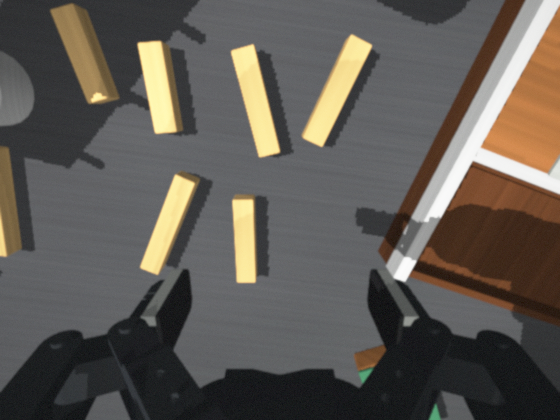

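All seven bars are clear. C is at pixel (245,238), B at (256,100) and A at (336,90), all 100 mm. I'll grasp C first.

step_arm(moves=[[0, -33, 14, -40, 0, 0, 0], [0, -66.5, 28, -80, 0, 0, 0], [0, -66.5, 28, -125, 0, 0, 0], [0, -66.5, 28, -165, 0, 0, 0], [0, -66.5, 28, -184, 0, 0, 0], [0.5, -66.5, 28, -184, 0, 0, 0], [1, -66.5, 28, -184, 0, 0, 0], [1, -66.5, 28, -184, 0, 0, 0], [1, -66.5, 28, -184, 0, 0, 0], [1, -66.5, 28, -184, 0, 0, 0]], grip_force=60)

```text
clock: 6.0
position: [0.4674, -0.0228, 0.0073]
ee_rot: [0.997, 0.071, 0.001, 0.0]
ft_force: [-0.7, -0.2, 7.8]
grip_width: 0.242
grasp_force: 59.4
```

step_arm(moves=[[1, 0, 0, 30, 0, 0, 0], [1, 0, 0, 75, 0, 0, 0], [1, 10, -45, 115, 0, 0, -0.1], [1, 20, -90, 125, 0, 0, -0.2], [1, 30, -135, 125, 0, 0, -0.342], [1, 40, -180, 125, 0, 0, -0.342], [1, 51, -225, 125, 0, 0, -0.342], [1, 51.5, -239.5, 125, 0, 0, -0.342], [1, 51.5, -239.5, 125, 0, 0, -0.342]])

```text
clock: 6.9
position: [0.5172, -0.265, 0.1311]
ee_rot: [0.995, -0.102, 0.0, 0.0]
ft_force: [0.8, 1.0, -0.1]
grip_width: 0.243
grasp_force: 38.7
```

```bash
python3 - <<'E'
from h import *
o,cam,im=snap('wrist');st(o)
c=np.array([.5834,-.3365]);a=np.radians(-11.4);Rm=np.array([[np.cos(a),-np.sin(a)],[np.sin(a),np.cos(a)]])
w=lambda x,y,z:[*(c+Rm@[x,y]),z]
for pts,col in(([w(-.137,.123,.01),w(-.019,.123,.01),w(-.019,-.123,.01),w(-.137,-.123,.01)],(0,255,0)),([w(-.145,.134,.061),w(.145,.134,.061),w(.145,-.134,.061),w(-.145,-.134,.061)],(255,0,0))):
    cv2.polylines(im,[np.round(proj(cam,pts)).astype(int)],True,col,1)
cv2.imwrite('pics/w3.png',im)
E
```

```text
t6.90 pos [ 0.5172 -0.265   0.1311] yaw -11.70 down [ 0.    -0.001 -1.   ] w 0.243 gf 38.7 F [ 0.8  1.  -0.1]
```

View pics/w3.png

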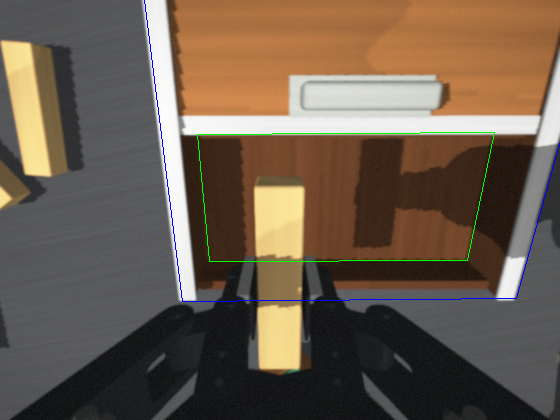

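The case overlay fits well and the bar is held straight over the bay, so I'll lower it.

step_arm(moves=[[1, 1.5, 2.5, -45, 0, 0, 0.005], [1, 1.5, 2.5, -85, 0, 0, 0.005], [1, 1.5, 2.5, -105, 0, 0, 0.005], [1, 1.5, 2.5, -112, 0, 0, 0.005], [1, 1.5, 2.5, -112, 0, 0, 0.005]])

```text
clock: 7.45
position: [0.5194, -0.2578, 0.0193]
ee_rot: [0.995, -0.096, -0.0, -0.0]
ft_force: [0.2, -0.2, -0.3]
grip_width: 0.236
grasp_force: 64.7
```

step_arm(moves=[[1, 0, 0, -2, 0, 0, 0], [1, 0, 0, -2, 0, 0, 0], [0.5, 0, 0, -2, 0, 0, 0], [0.5, 0, 0, -2, 0, 0, 0], [0.5, 0, 0, -2, 0, 0, 0], [0.5, 0, 0, 40, 0, 0, 0], [0.3, 0, 0, 85, 0, 0, 0], [0, 0, 0, 130, 0, 0, 0]])

```text
clock: 8.25
position: [0.5189, -0.2595, 0.1504]
ee_rot: [0.995, -0.097, -0.0, -0.0]
ft_force: [1.0, 0.4, 0.8]
grip_width: 0.82
grasp_force: 0.0
```

step_arm(moves=[[0, 37, 180, 30, 0, 0, 0.1], [0, 37, 180, 30, 0, 0, 0.1], [0, 37, 180, 30, 0, 0, 0.1], [0, 37, 180, 30, 0, 0, 0.1], [0, 37, 180, 30, 0, 0, 0.1], [0, 37, 180, 30, 0, 0, 0.1]])

```text
clock: 8.85
position: [0.5564, -0.0792, 0.1791]
ee_rot: [0.999, -0.047, 0.0, 0.0]
ft_force: [-0.4, -1.1, -0.5]
grip_width: 1.002
grasp_force: 0.0
```

```bash
python3 look.py w4.png
```

```text
t8.85 pos [ 0.5564 -0.0792  0.1791] yaw -5.36 down [ 0. -0. -1.] w 1.002 gf 0.0 F [-0.4 -1.1 -0.5]
[284. 108.] [ 0.6315 -0.0916  2.8471  0.1   ] 168.5 2897
[209. 137.] [ 0.6119 -0.0185 -2.758   0.1002] 74.25 2994
[ 41. 134.] [ 0.6311  0.1455 -2.7439  0.0797] 253.59375 3303
[116. 146.] [ 0.6206  0.0763 -2.9326  0.0976] 382.0 2883
[160. 252.] [0.4974 0.0559 2.8234 0.0673] 184.84375 1682
T [322. 185.] [ 0.6714 -0.1029  2.9882  0.0695] 100.625 234
T [232. 194.] [ 0.6314  0.1455 -2.7663  0.0806] 25.5625 275
T [292. 203.] [ 0.6126 -0.0178 -2.7689  0.1006] 48.921875 342
T [258. 202.] [ 0.6132  0.0753 -2.9226  0.0813] 27.953125 282
T [190. 252.] [0.4728 0.2499 3.1411 0.1204] 30.203125 463
T [260. 253.] [0.4733 0.0639 2.8261 0.1202] 42.703125 424
```

step_arm(moves=[[0.2, 40, -8, -40, 0, 0, -0.1], [0.2, 75, -12.5, -70, 0, 0, -0.196], [0.2, 75, -12.5, -115, 0, 0, -0.196], [0.2, 75, -12.5, -155, 0, 0, -0.196], [0.2, 75, -12.5, -173, 0, 0, -0.196], [0.5, 75, -12.5, -173, 0, 0, -0.196], [1, 75, -12.5, -173, 0, 0, -0.196], [1, 75, -12.5, -173, 0, 0, -0.196], [1, 75, -12.5, -173, 0, 0, -0.196]], grip_force=60)

```text
clock: 9.85
position: [0.6326, -0.0928, 0.0081]
ee_rot: [0.989, -0.145, 0.002, 0.0]
ft_force: [0.5, -0.5, 7.8]
grip_width: 0.239
grasp_force: 61.0
```

step_arm(moves=[[1, 0, 0, 30, 0, 0, 0], [1, 0, 0, 75, 0, 0, 0], [1, -21, -38, 110, 0, 0, 0.05], [1, -42, -76, 120, 0, 0, 0.091], [1, -63, -114, 120, 0, 0, 0.091], [1, -84, -152, 120, 0, 0, 0.091], [1, -105, -190, 120, 0, 0, 0.091], [1, -125, -228, 120, 0, 0, 0.091], [1, -125, -228, 120, 0, 0, 0.091], [1, -125, -228, 120, 0, 0, 0.091]])

```text
clock: 10.85
position: [0.5059, -0.3215, 0.127]
ee_rot: [0.995, -0.101, 0.001, 0.0]
ft_force: [-0.0, 0.0, -1.3]
grip_width: 0.24
grasp_force: 59.8
```

```bash
python3 - <<'E'
from h import *
o,cam,im=snap('wrist','w5.png');st(o)
E
```

```text
t10.85 pos [ 0.5059 -0.3215  0.127 ] yaw -11.62 down [ 0.001 -0.001 -1.   ] w 0.240 gf 59.8 F [-0.   0.  -1.3]
```

View pics/w5.png

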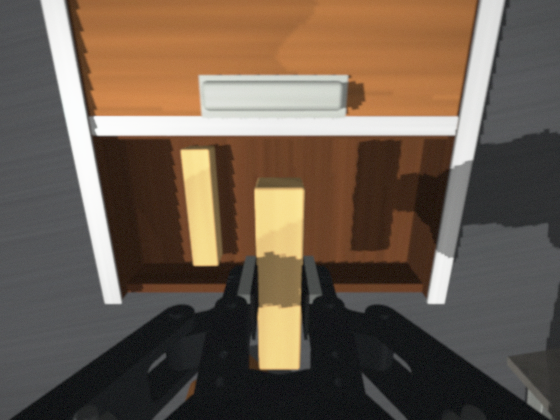

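Bar C lies straight in the left of the bay at pixel (202,207), and bar A is held straight over the middle.

step_arm(moves=[[1, 0.5, 0, -45, 0, 0, 0.003], [1, 0.5, 0, -85, 0, 0, 0.003], [1, 0.5, 0, -102, 0, 0, 0.003], [1, 0.5, 0, -109, 0, 0, 0.003], [1, 0.5, 0, -109, 0, 0, 0.003], [0.5, 0.5, 0, -109, 0, 0, 0.003], [0.5, 0.5, 0, -109, 0, 0, 0.003], [0.5, 0.5, 0, -109, 0, 0, 0.003], [0.5, 0.5, 0, -70, 0, 0, 0.003], [0.3, 0.5, 0, -25, 0, 0, 0.003]])

```text
clock: 11.9
position: [0.5057, -0.3192, 0.1003]
ee_rot: [0.995, -0.098, -0.002, -0.001]
ft_force: [0.5, -0.8, 0.4]
grip_width: 0.656
grasp_force: 0.0
```

step_arm(moves=[[0, 10, 30, 40, 0, 0, 0.05], [0, 55, 242, 75, 0, 0, 0.3], [0, 55, 242, 75, 0, 0, 0.3], [0, 55, 242, 75, 0, 0, 0.3], [0, 55, 242, 75, 0, 0, 0.3], [0, 55, 242, 75, 0, 0, 0.3], [0, 55, 242, 75, 0, 0, 0.3], [0, 55, 242, 75, 0, 0, 0.3]])

```text
clock: 12.7
position: [0.5617, -0.0784, 0.1759]
ee_rot: [0.999, 0.052, -0.0, 0.0]
ft_force: [0.6, -0.5, 0.5]
grip_width: 0.998
grasp_force: 0.0
```

```bash
python3 look.py w6.png
```

```text
t12.70 pos [ 0.5617 -0.0784  0.1759] yaw 5.93 down [ 0.    -0.001 -1.   ] w 0.998 gf 0.0 F [ 0.6 -0.5  0.5]
[44. 90.] [ 0.6308  0.1444 -2.7713  0.0796] 85.3125 3738
[122. 120.] [ 0.6173  0.076  -2.9248  0.0904] 336.453125 3082
[220. 130.] [ 0.6121 -0.0183 -2.7607  0.1003] 76.46875 3030
[142. 251.] [0.4745 0.0632 2.8334 0.115 ] 99.703125 2635
T [323. 181.] [ 0.6769 -0.1016  3.0495  0.0571] 63.234375 159
T [232. 194.] [ 0.6318  0.1456 -2.7631  0.0812] 26.5625 276
T [291. 202.] [ 0.6122 -0.0177 -2.7743  0.1   ] 71.609375 318
T [258. 202.] [ 0.6133  0.075  -2.9108  0.0818] 28.390625 284
T [190. 252.] [0.473  0.2498 3.1408 0.1202] 29.734375 464
T [261. 253.] [0.4735 0.0636 2.834  0.1204] 42.328125 421
```

step_arm(moves=[[0.2, 25, 30, -35, 0, 0, 0.14], [0.2, 50, 60, -60, 0, 0, 0.277], [0.2, 50.5, 60, -100, 0, 0, 0.277], [0.2, 50.5, 60, -145, 0, 0, 0.277], [0.2, 50.5, 60, -170, 0, 0, 0.277], [0.5, 50.5, 60, -170, 0, 0, 0.277], [1, 50.5, 60, -170, 0, 0, 0.277], [1, 50.5, 60, -170, 0, 0, 0.277], [1, 50.5, 60, -170, 0, 0, 0.277]], grip_force=60)

```text
clock: 13.7
position: [0.6138, -0.0186, 0.0083]
ee_rot: [0.982, 0.188, 0.002, 0.001]
ft_force: [1.3, -2.2, 8.0]
grip_width: 0.241
grasp_force: 60.8
```

step_arm(moves=[[1, 0, 0, 30, 0, 0, 0], [1, 0, 0, 75, 0, 0, 0], [1, -13, -40, 110, 0, 0, -0.1], [1, -26, -80, 120, 0, 0, -0.2], [1, -40, -122, 120, 0, 0, -0.3], [1, -55, -168, 120, 0, 0, -0.4], [1, -70, -214, 120, 0, 0, -0.5], [1, -85, -260, 120, 0, 0, -0.579], [1, -100, -306, 120, 0, 0, -0.579], [1, -114, -349, 120, 0, 0, -0.579]])

```text
clock: 14.7
position: [0.4976, -0.3696, 0.1277]
ee_rot: [0.995, -0.1, 0.001, 0.001]
ft_force: [0.4, -0.7, -1.1]
grip_width: 0.242
grasp_force: 59.5
```

step_arm(moves=[[1, -4, -12, 0, 0, 0, 0], [1, -4, -12, 0, 0, 0, 0]])

```text
clock: 14.9
position: [0.4931, -0.382, 0.127]
ee_rot: [0.995, -0.102, 0.001, 0.001]
ft_force: [1.1, 0.6, 0.4]
grip_width: 0.238
grasp_force: 59.5
```

```bash
python3 - <<'E'
from h import *
o,cam,im=snap('wrist','w7.png');st(o)
E
```

```text
t14.90 pos [ 0.4931 -0.382   0.127 ] yaw -11.67 down [ 0.001 -0.002 -1.   ] w 0.238 gf 59.5 F [1.1 0.6 0.4]
```

View pics/w7.png

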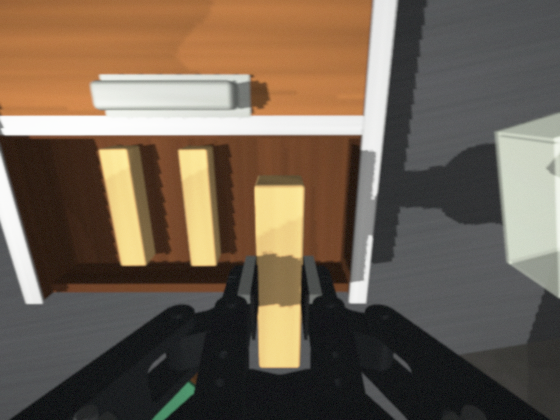

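C and A lie flat in the bay at pixels (127,207) and (200,207), and B is held over the free slot, so I'll lower it.

step_arm(moves=[[1, 1, 1, -45, 0, 0, 0.003], [1, 1, 1, -85, 0, 0, 0.003], [1, 1, 1, -102, 0, 0, 0.003], [1, 1, 1, -109, 0, 0, 0.003], [1, 1, 1, -109, 0, 0, 0.003], [0.5, 1, 1, -109, 0, 0, 0.003], [0.5, 1, 1, -109, 0, 0, 0.003], [0.5, 1, 1, -109, 0, 0, 0.003], [0.5, 1, 1, -70, 0, 0, 0.003], [0.3, 1, 1, -25, 0, 0, 0.003]])

```text
clock: 15.95
position: [0.4942, -0.3771, 0.1002]
ee_rot: [0.995, -0.098, -0.002, -0.001]
ft_force: [0.8, -2.0, 0.1]
grip_width: 0.655
grasp_force: 0.0
```

step_arm(moves=[[0, 10, 4, 40, 0, 0, 0.1], [0, 98, 41, 50, 0, 0, 1.567], [0, 98, 41, 50, 0, 0, 1.567], [0, 98, 41, 50, 0, 0, 1.567], [0, 98, 41, 50, 0, 0, 1.567], [0, 98, 41, 50, 0, 0, 1.567], [0, 98, 41, 50, 0, 0, 1.567], [0, 98, 41, 50, 0, 0, 1.567], [0, 98, 41, 50, 0, 0, 1.567], [0, 98, 41, 50, 0, 0, 1.567]])

```text
clock: 16.95
position: [0.5934, -0.3369, 0.151]
ee_rot: [0.808, 0.589, 0.0, 0.0]
ft_force: [0.4, 0.3, -0.1]
grip_width: 1.001
grasp_force: 0.0
```

step_arm(moves=[[0, 0, 0, 0, 0, 0, 0.15], [0, 0, 0, 0, 0, 0, 0.15], [0, 0, 0, 0, 0, 0, 0.15]])

```text
clock: 17.25
position: [0.5933, -0.3371, 0.1509]
ee_rot: [0.765, 0.644, 0.0, -0.0]
ft_force: [0.1, 0.2, 0.5]
grip_width: 0.998
grasp_force: 0.0
```

```bash
python3 - <<'E'
from h import *
o,cam,im=snap('wrist','w8.png');st(o)
E
```

```text
t17.25 pos [ 0.5933 -0.3371  0.1509] yaw 80.17 down [ 0.  0. -1.] w 0.998 gf 0.0 F [0.1 0.2 0.5]
```

View pics/w8.png

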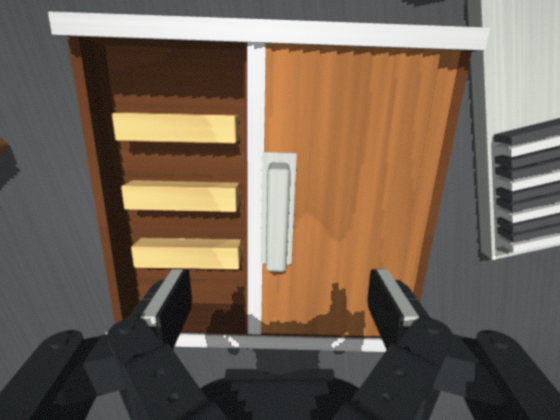

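All three bars lie flat side by side. The pull at column 278 is centred between the fingers.

step_arm(moves=[[0, 0, 0, -45, 0, 0, -0.027], [0, 0, 0, -80, 0, 0, -0.027], [0, 0, 0, -86, 0, 0, -0.027], [0.5, 0, 0, -86, 0, 0, -0.027], [0.9, 0, 0, -86, 0, 0, -0.027], [1, 0, 0, -86, 0, 0, -0.027], [1, 0, 0, -86, 0, 0, -0.027], [1, 0, 0, -86, 0, 0, -0.027]], grip_force=50)

```text
clock: 18.1
position: [0.592, -0.3372, 0.0662]
ee_rot: [0.772, 0.635, -0.001, -0.001]
ft_force: [2.1, 1.7, 4.3]
grip_width: 0.176
grasp_force: 48.9
```

step_arm(moves=[[1, -9.8, 2, 0, 0, 0, 0], [1, -24.5, 4.9, 0, 0, 0, 0], [1, -39.2, 7.9, 0, 0, 0, 0], [1, -53.9, 10.9, 0, 0, 0, 0], [1, -68.6, 13.9, 0, 0, 0, 0], [1, -83.3, 16.8, 0, 0, 0, 0], [1, -98, 19.8, 0, 0, 0, 0], [1, -107.8, 21.8, 0, 0, 0, 0], [1, -117.6, 23.8, 0, 0, 0, 0], [1, -122, 24.6, 0, 0, 0, 0]])

```text
clock: 19.1
position: [0.4716, -0.3124, 0.0662]
ee_rot: [0.772, 0.635, 0.001, 0.001]
ft_force: [2.2, 1.9, 5.3]
grip_width: 0.175
grasp_force: 51.0
```

step_arm(moves=[[1, -3.9, 0.8, 0, 0, 0, 0], [1, -7.8, 1.6, 0, 0, 0, 0], [1, -7.8, 1.6, 0, 0, 0, 0]])

```text
clock: 19.4
position: [0.4647, -0.3109, 0.0661]
ee_rot: [0.772, 0.635, 0.001, 0.002]
ft_force: [3.5, 1.2, 4.6]
grip_width: 0.172
grasp_force: 51.7
```

step_arm(moves=[[1, -2, 0.4, 0, 0, 0, 0], [1, -2.9, 0.6, 0, 0, 0, 0], [1, -2.9, 0.6, 0, 0, 0, 0]])

```text
clock: 19.7
position: [0.4646, -0.311, 0.0662]
ee_rot: [0.772, 0.636, 0.003, 0.004]
ft_force: [19.4, -3.9, -8.1]
grip_width: 0.173
grasp_force: 50.2
```

step_arm(moves=[[1, 2.4, -0.5, 0, 0, 0, 0], [0, 2.4, -0.5, 0, 0, 0, 0], [0, 2.4, -0.5, 0, 0, 0, 0], [0, 2.4, -0.5, 40, 0, 0, 0], [0, 2.4, -0.5, 85, 0, 0, 0], [0, 0, 45, 110, 0, 0, -0.1], [0, 0, 95, 130, 0, 0, -0.2], [0, 0, 145, 130, 0, 0, -0.3], [0, 0, 195, 130, 0, 0, -0.42], [0, 0, 245, 130, 0, 0, -0.42]])

```text
clock: 20.7
position: [0.4597, -0.0693, 0.1949]
ee_rot: [0.889, 0.458, -0.0, 0.0]
ft_force: [1.0, -0.2, 0.6]
grip_width: 1.0
grasp_force: 0.0
```

step_arm(moves=[[0, -50, 422, -40, 0, 0, 0], [0, -50, 422, -40, 0, 0, 0], [0, -50, 422, -40, 0, 0, 0], [0, -50, 422, -40, 0, 0, 0], [0, -50, 422, -40, 0, 0, 0], [0, -50, 422, -40, 0, 0, 0], [0, -50, 422, -40, 0, 0, 0], [0, -50, 422, -40, 0, 0, 0], [0, -50, 422, -40, 0, 0, 0], [0, -50, 422, -40, 0, 0, 0]])

```text
clock: 21.7
position: [0.408, 0.3548, 0.1542]
ee_rot: [0.886, 0.463, -0.001, -0.001]
ft_force: [0.8, 0.1, -0.2]
grip_width: 0.997
grasp_force: 0.0
```

```bash
python3 - <<'E'
from h import *
o,cam,im=snap('wrist');st(o); snap('top','t9.png')
g=cv2.cvtColor(im,cv2.COLOR_BGR2HSV); 
cv2.imwrite('pics/w9.png',im)
print(proj(cam,[[.4513,.4134,.01],[.411,.356,.01]]))
np.savez('w9.npz',K=cam[0],r=cam[1],t=cam[2])
E
```

```text
t21.70 pos [0.408  0.3548 0.1542] yaw 55.16 down [-0.002  0.001 -1.   ] w 0.997 gf 0.0 F [ 0.8  0.1 -0.2]
[[281.02499558 114.40136575]
 [280.62248552 190.96295138]]
```

View pics/w9.png

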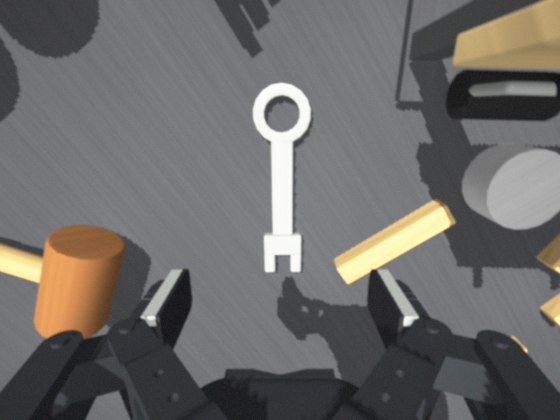

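The ring is at (282,113) and the shank runs straight down column 282, aligned with the tool. I'll grasp at the origin.

step_arm(moves=[[0.3, 4, 0.5, -45, 0, 0, 0], [0.3, 4, 0.5, -90, 0, 0, 0], [0.3, 4, 0.5, -130, 0, 0, 0], [0.3, 4, 0.5, -151, 0, 0, 0], [0.6, 4, 0.5, -151, 0, 0, 0], [1, 4, 0.5, -151, 0, 0, 0], [1, 4, 0.5, -151, 0, 0, 0], [1, 4, 0.5, -151, 0, 0, 0], [1, 4, 0.5, -151, 0, 0, 0]], grip_force=90)

```text
clock: 22.7
position: [0.4157, 0.3518, 0.006]
ee_rot: [0.888, 0.46, 0.001, 0.0]
ft_force: [-1.7, -3.1, 4.5]
grip_width: 0.19
grasp_force: 88.1
```

step_arm(moves=[[1, 0, 0, 20, 0, 0, 0], [1, 0, 0, 60, 0, 0, 0], [1, 0, 0, 105, 0, 0, 0], [1, 0, 0, 150, 0, 0, 0], [1, 0, 0, 195, 0, 0, 0], [1, 0, 0, 240, 0, 0, 0], [1, 0, 0, 285, 0, 0, 0], [1, 0, 0, 300, 0, 0, 0], [1, 0, 0, 300, 0, 0, 0]])

```text
clock: 23.6
position: [0.415, 0.3524, 0.3068]
ee_rot: [0.888, 0.46, 0.003, 0.0]
ft_force: [-0.9, 0.0, -2.6]
grip_width: 0.19
grasp_force: 88.6
```

```bash
python3 - <<'E'
from h import *
o,cam,im=snap('wrist');st(o); cv2.imwrite('pics/w10.png',im)
T=o['position'];m=R.from_quat(o['ee_rot']).as_matrix()
for z in(0,-.005,-.01): print(z,proj(cam,[T+m@[.07,0,z],T+m@[.07,.016,z],T+m@[.07,.026,z],T+m@[.086,0,z]]))
print('tip',proj(cam,[[.6202,.278,.261]]))
np.savez('w10.npz',K=cam[0],r=cam[1],t=cam[2],T=T,m=m)
E
```

```text
t23.60 pos [0.415  0.3524 0.3068] yaw 54.81 down [ 0.005  0.002 -1.   ] w 0.190 gf 88.6 F [-0.9  0.  -2.6]
0 [[277.57305369 130.82908815]
 [313.40454486 130.80995321]
 [335.79680403 130.79799516]
 [277.49194463  92.56356689]]
-0.005 [[277.52277158 131.75830623]
 [314.62663115 131.73842774]
 [337.81394545 131.72600508]
 [277.43666302  92.11676731]]
-0.01 [[277.46878673 132.75595133]
 [315.93870465 132.73526966]
 [339.97961061 132.72234512]
 [277.37714202  91.63570388]]
tip [[627.07351576 146.20829045]]
```

View pics/w10.png

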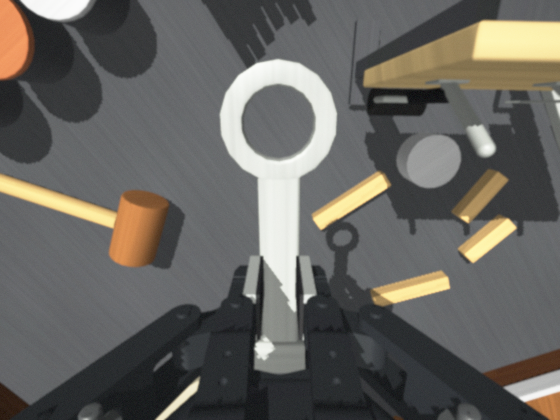

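The ring is held level, with the hole centre at (278,121). The left peg's tip is visible at (485,148). I'll triangulate it against the top view.

```bash
python3 - <<'E'
from h import *
np.set_printoptions(precision=4,suppress=True)
d=np.load('w10.npz');cam=(d['K'],d['r'],d['t'])
for u in([485,148],): print('w10 left tip at z.257',unproj(cam,u,.257))
L=lambda p:np.array(p)/2.5+[85,90]-.3
print('top left tip',unproj(TOP,L([125,286]),.257))
P=lambda c:c[0]@np.c_[cv2.Rodrigues(c[1])[0],c[2]]
X=cv2.triangulatePoints(P(cam),P(TOP),np.array([[485.],[148]]),L([125,286]).reshape(2,1));print('tri',(X[:3]/X[3]).ravel())
im=cv2.imread('pics/side0.png')
cv2.imwrite('pics/s_crop.png',cv2.resize(im[170:370,140:280],None,fx=3.9,fy=3,interpolation=cv2.INTER_CUBIC))
print('side pred tips',proj(SIDE,[[.6889,.23,.261],[.6203,.2785,.261],[.5508,.328,.261]]))
E
```

```text
w10 left tip at z.257 [[0.5515 0.3246 0.257 ]]
top left tip [[0.5515 0.3293 0.257 ]]
tri [0.5499 0.3274 0.2622]
side pred tips [[196.3375 205.8859]
 [208.7114 224.2329]
 [222.7693 245.3206]]
```

step_arm(moves=[[1, 100, -160, 35, 0, 0, 0], [1, 100, -160, 35, 0, 0, 0], [1, 100, -160, 35, 0, 0, 0], [1, 100, -160, 35, 0, 0, 0], [1, 100, -160, 35, 0, 0, 0], [1, 100, -160, 35, 0, 0, 0]])

```text
clock: 24.25
position: [0.5145, 0.1904, 0.3369]
ee_rot: [0.888, 0.459, -0.001, -0.0]
ft_force: [0.1, 0.9, -1.2]
grip_width: 0.192
grasp_force: 88.7
```

```bash
python3 - <<'E'
from h import *
o,cam,im=snap('wrist','w11.png');st(o)
print(proj(cam,[[.6203,.2785,.259],[.645,.312,.2]]))
np.savez('w11.npz',K=cam[0],r=cam[1],t=cam[2])
E
```

```text
t24.25 pos [0.5145 0.1904 0.3369] yaw 54.69 down [-0.003 -0.001 -1.   ] w 0.192 gf 88.7 F [ 0.1  0.9 -1.2]
[[335.40396056  15.63729182]
 [326.32560831 -26.4616777 ]]
```

View pics/w11.png

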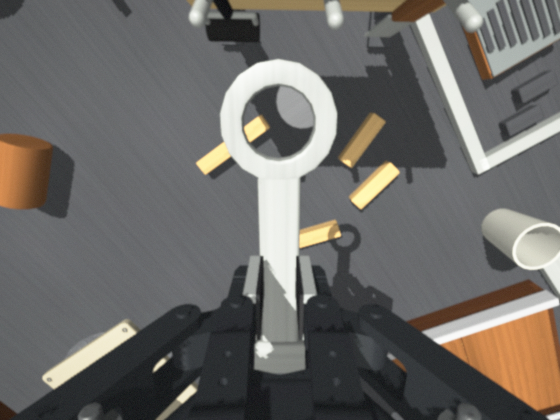

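The middle peg's tip is at (335,17), within 2 px of the model. The three tips lie level, so the yaw matches the board. Next I'll tilt the ring up 35° so the hole axis lines up with the peg, then move above its tip.

step_arm(moves=[[1, 0, 0, 0, 0.12, -0.085, 0], [1, 0, 0, 0, 0.24, -0.17, 0], [1, 0, 0, 0, 0.36, -0.255, 0], [1, 10, 0, 0, 0.48, -0.34, 0], [1, 25, 5, -20, 0.499, -0.353, 0], [1, 40, 8, -50, 0.499, -0.353, 0], [1, 50, 10, -71, 0.499, -0.353, 0], [1, 50, 10, -71, 0.499, -0.353, 0], [1, 50, 10, -71, 0.499, -0.353, 0]])

```text
clock: 25.2
position: [0.5633, 0.2031, 0.2676]
ee_rot: [0.846, 0.44, 0.267, -0.139]
ft_force: [-0.3, 0.0, -1.1]
grip_width: 0.189
grasp_force: 88.8
```

```bash
python3 - <<'E'
from h import *
np.set_printoptions(precision=4,suppress=True)
o,cam,im=snap('wrist','w12.png');st(o)
m=R.from_quat(o['ee_rot']).as_matrix();E=o['position']+m@[.0744,0,.001]
u=np.array([-.331,-.468,.819]);tip=np.array([.620,.278,.259]);s=(E-tip)@u
print('tx',m[:,0],'eye',E,'along',s,'off axis',E-tip-s*u, 'j',o['joint_pos'])
print(proj(cam,[tip,E]))
s2,sc,si=snap('side'); print(proj(sc,[tip,E])); cv2.imwrite('pics/s12.png',cv2.resize(si[160:310,130:290],None,fx=3,fy=3))
v=np.zeros((450,800,3),np.uint8);v[:,:480]=cv2.imread('pics/s12.png');v[:315,480:]=im[0:315,120:440];cv2.imwrite('pics/c12.png',v)
E
```

```text
t25.20 pos [0.5633 0.2031 0.2676] yaw 54.90 down [ 0.329  0.47  -0.819] w 0.189 gf 88.8 F [-0.3  0.  -1.1]
tx [0.471  0.6703 0.5734] eye [0.5987 0.2534 0.3094] along 0.05982535839566902 off axis [-0.0015  0.0034  0.0014] j [ 0.6833  0.0116 -0.8657  1.891  -0.5479  0.861  -0.5107]
[[283.2151 119.5537]
 [277.518  120.0838]]
[[209.0214 224.9488]
 [222.7693 201.9927]]
```

View pics/c12.png

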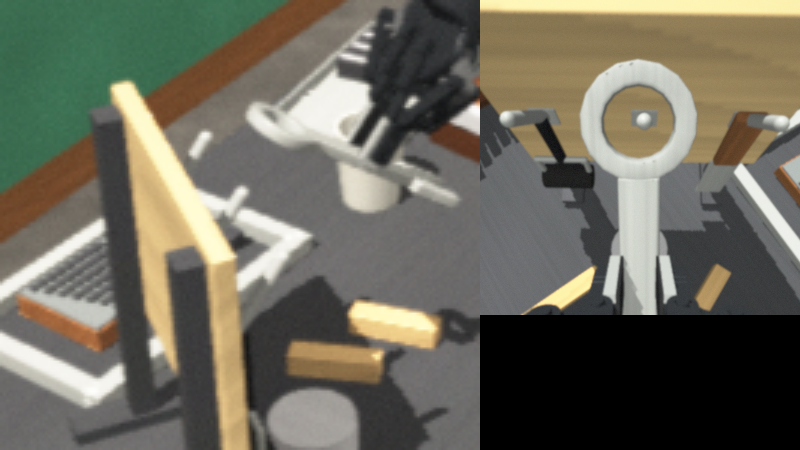

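The peg is seen end-on inside the ring, at (284,118) against the hole centre (278,121). I'll correct about 3 mm and slide down the peg axis.

step_arm(moves=[[1, 6, 6, -14, 0, 0, 0], [1, 11.5, 11.5, -27, 0, 0, 0], [1, 16, 17, -38, 0, 0, 0], [1, 18.5, 20.5, -44, 0, 0, 0], [1, 18.5, 20.5, -44, 0, 0, 0], [1, 18.5, 20.5, -44, 0, 0, 0]])

```text
clock: 25.9
position: [0.5832, 0.2222, 0.2247]
ee_rot: [0.846, 0.439, 0.268, -0.138]
ft_force: [-0.0, 0.7, -2.7]
grip_width: 0.192
grasp_force: 88.8
```

```bash
cat > eye.py <<'E'
from h import *
np.set_printoptions(precision=4,suppress=True)
o,cam,im=snap('wrist','w13.png');st(o)
m=R.from_quat(o['ee_rot']).as_matrix();E=o['position']+m@[.0744,0,.001]
u=np.array([-.331,-.468,.819]);tip=np.array([.620,.278,.259]);s=(E-tip)@u
print('eye',E,'along',s,'off axis',E-tip-s*u,'dist to face',.043+.001-(E-tip)@[.578,.816,0])
g=cv2.cvtColor(im,cv2.COLOR_BGR2GRAY)[80:165,235:322]
cv2.imwrite('pics/ring.png',cv2.resize(im[40:220,190:370],None,fx=2.5,fy=2.5))
E
python3 eye.py
```

```text
t25.90 pos [0.5832 0.2222 0.2247] yaw 54.88 down [ 0.332  0.468 -0.819] w 0.192 gf 88.8 F [-0.   0.7 -2.7]
eye [0.6185 0.2725 0.2666] along 0.009332871230355177 off axis [ 0.0016 -0.0012 -0.    ] dist to face 0.049367777715887795
```

View pics/ring.png

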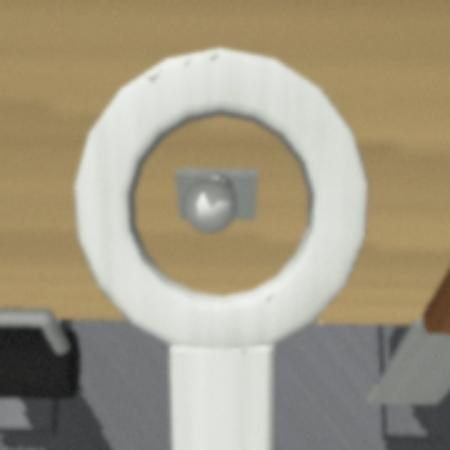

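The peg tip sits well inside the hole, so I'll go on down the axis.

step_arm(moves=[[1, 4, 5.5, -10, 0, 0, 0], [1, 8, 11, -19.5, 0, 0, 0], [1, 10.5, 15, -26, 0, 0, 0], [1, 12, 17, -29.5, 0, 0, 0], [1, 12, 17, -29.5, 0, 0, 0]])

```text
clock: 26.45
position: [0.5947, 0.2398, 0.1936]
ee_rot: [0.847, 0.439, 0.267, -0.139]
ft_force: [-0.4, -0.6, -2.9]
grip_width: 0.188
grasp_force: 88.8
```

```bash
python3 eye.py
```

```text
t26.45 pos [0.5947 0.2398 0.1936] yaw 54.84 down [ 0.33   0.469 -0.819] w 0.188 gf 88.8 F [-0.4 -0.6 -2.9]
eye [0.6301 0.2901 0.2354] along -0.028331906976010835 off axis [ 0.0007 -0.0011 -0.0004] dist to face 0.028272119365307356
```

step_arm(moves=[[1, 3.3, 4.6, -6, 0.071, -0.05, 0], [1, 6.6, 9.3, -12, 0.142, -0.101, 0], [1, 9.9, 14, -18.5, 0.213, -0.151, 0], [1, 13.2, 18.6, -24.8, 0.285, -0.202, 0], [1, 13.2, 18.6, -24.8, 0.285, -0.202, 0]])

```text
clock: 27.0
position: [0.6077, 0.2553, 0.1664]
ee_rot: [0.789, 0.404, 0.41, -0.215]
ft_force: [-0.9, -0.4, -2.9]
grip_width: 0.188
grasp_force: 88.9
```

```bash
python3 eye.py
```

```text
t27.00 pos [0.6077 0.2553 0.1664] yaw 53.82 down [ 0.473  0.671 -0.571] w 0.188 gf 88.9 F [-0.9 -0.4 -2.9]
eye [0.6332 0.2903 0.2269] along -0.0364055199865607 off axis [ 0.0012 -0.0048 -0.0023] dist to face 0.026343468842070852
```

step_arm(moves=[[0.6, 0, 0, 0, 0, 0, 0], [0.4, 0, 0, 0, 0, 0, 0], [0.2, 0, 0, 0, 0, 0, 0], [0.2, 0, 0, 0, 0, 0, 0], [0.2, -10, -14, 12, 0, 0, 0], [0.2, -24, -34, 28, 0, 0, 0], [0.2, -43, -60, 51, 0, 0, 0], [0.2, -62, -88, 75, 0, 0, 0], [0.2, -81, -115, 95, 0, 0, 0], [0.2, -81, -115, 95, 0, 0, 0]])

```text
clock: 28.05
position: [0.5282, 0.1427, 0.2603]
ee_rot: [0.789, 0.407, 0.408, -0.211]
ft_force: [1.2, -0.6, -3.7]
grip_width: 0.801
grasp_force: 0.0
```

```bash
python3 - <<'E'
from h import *
o,cam,im=snap('wrist');st(o)
o,c,t=snap('top');_,c2,s=snap('side')
v=np.zeros((560,800,3),np.uint8)
v[:240,:320]=cv2.resize(im,(320,240)); v[:300,320:800]=cv2.resize(s[60:360,80:560],(480,300)); v[300:,:400]=t[70:330,80:480]
v[300:560,400:800]=cv2.resize(im[60:320,80:480],(400,260)); cv2.imwrite('pics/c14.png',v)
for b in bars(c,t,(180,170,345,290),60): print('T',*b)
E
```

```text
t28.05 pos [0.5282 0.1427 0.2603] yaw 54.53 down [ 0.473  0.665 -0.578] w 0.801 gf 0.0 F [ 1.2 -0.6 -3.7]
T [232. 194.] [ 0.63161458  0.14579728 -2.77764896  0.08018147] 26.234375 266
T [256. 194.] [ 0.64401163  0.08046554 -3.00344433  0.0664081 ] 83.578125 142
T [190. 252.] [0.47300321 0.24981098 3.14079289 0.120228  ] 29.734375 464
T [283. 254.] [0.47571166 0.00684125 2.5536429  0.09631147] 171.578125 264
T [319. 254.] [ 0.47472733 -0.10042896  1.61945882  0.11460401] 185.40625 75
T [255. 268.] [0.43484804 0.07612883 2.83259721 0.0398053 ] 16.5625 138
T [338. 281.] [ 0.4062759  -0.14801245  3.12827052  0.04927728] 72.78125 229
```

View pics/c14.png

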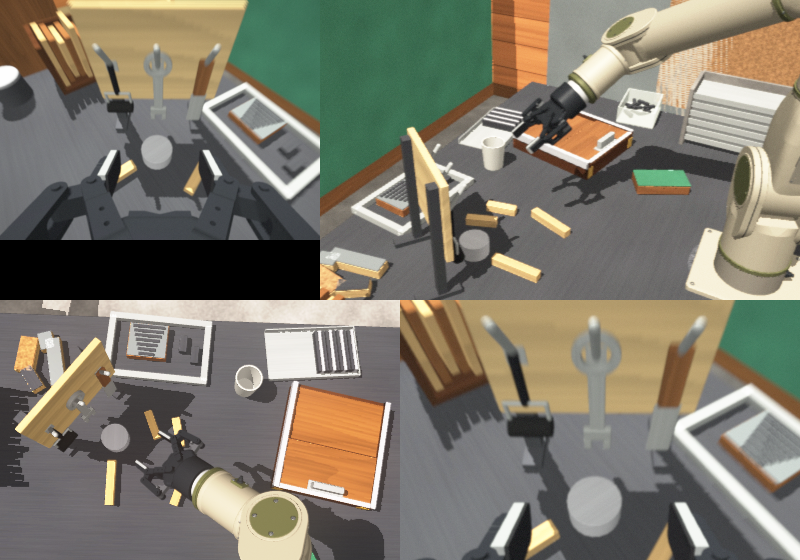

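The wrench hangs by its ring on the middle peg, the cover is shut and the cup and tin stand. I'll back off and check that nothing else moved.

step_arm(moves=[[0.2, -20, -40, 40, 0, 0, 0], [0.2, -40, -80, 60, 0, 0, 0], [0.2, -60, -120, 70, 0, 0, 0], [0.2, -80, -165, 80, 0, 0, 0], [0.2, -90, -210, 80, 0, 0, 0], [0.2, -100, -255, 80, 0, 0, 0], [0.2, -100, -300, 80, 0, 0, 0], [0.2, -100, -300, 80, 0, 0, 0]])

```text
clock: 29.0
position: [0.4293, -0.1598, 0.3383]
ee_rot: [0.789, 0.406, 0.409, -0.213]
ft_force: [0.0, 0.5, -0.0]
grip_width: 0.801
grasp_force: 0.0
```

```bash
python3 - <<'E'
from h import *
o,c,t=snap('top','tend.png');st(o)
for b in bars(c,t,(180,170,345,290),60): print('T',*b)
cv2.imwrite('pics/end.png',cv2.resize(t[80:330,60:490],None,fx=1.8,fy=1.8,interpolation=cv2.INTER_CUBIC))
E
```

```text
t29.00 pos [ 0.4293 -0.1598  0.3383] yaw 54.16 down [ 0.473  0.668 -0.575] w 0.801 gf 0.0 F [ 0.   0.5 -0. ]
T [232. 194.] [ 0.63180326  0.14560749 -2.76311537  0.08121329] 26.5625 276
T [258. 202.] [ 0.61331791  0.07521662 -2.91725801  0.08258313] 26.40625 280
T [190. 252.] [0.47300321 0.24981098 3.14079289 0.120228  ] 29.734375 464
T [260. 253.] [0.47284106 0.06403848 2.83178717 0.11902707] 41.828125 421
```

View pics/end.png

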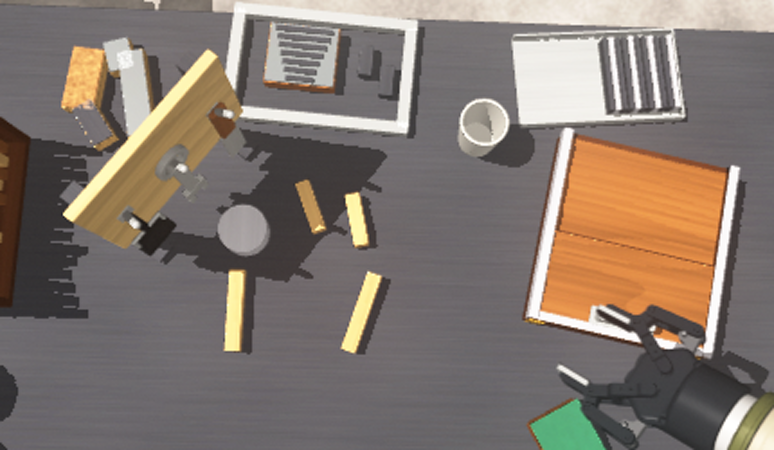

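The four unwanted bars lie where they started, the wrench is hung, the cover is shut, and the gripper is clear of everything at z 0.34.

```bash
python3 -c "
from workcell import manip
print(manip.hand_in())"
```

```text
the job is handed in; nothing more can be done
None
```

The job is handed in: all three 100 mm bars lie in the bay under the shut cover, the wrench hangs on the free peg, the other four bars are where they started, and the cup and tin are still standing.

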